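# Turn the gobstopper jar over and show it upright

## Task

Take the closed red-lidded jar of gobstoppers out of the sloping rack, stand it upside down on its lid on the black rubber mat and let go of it for a good second, so that the sweets drop to the lid end. Then turn the jar the right way up and leave it standing on its base near the middle of the red-topped display step. Set the jar down gently on mat and step, never dropping it or letting it topple, and leave the green-lidded jar, the tub of caramels and the blue tin where they are.

Things in the scene. Friction and masses are not known exactly. Their poses are not given: they have to be found in the camera images.
- jar: clear closed jar, red lid, white bands near its base, about 0.3 kg, three 28 mm balls loose inside. Body 56 mm square, flat sides, 108 mm long, then a fixed round lid 50 mm across, 16 mm thick; 124 mm in all. Origin: centre of the base's outer face; z axis runs from base to lid, x and y square to the flat sides. Starts lying in the rack, lid end downhill at the lip. Does not roll.
- jar_lid (a point): centre of the top face of the jar's red lid, 124 mm from the base along the jar's axis
- jar_green: the same kind of jar with a green lid and yellow bands, lying in the rack's other lane, its axis 140 mm from the first; leave alone. Origin and axes as for the red-lidded jar
- rack: fixed blue display board, 160 mm long, 290 mm wide, sloping 20 degrees, lip 18 mm high along its low edge; nothing above it. Origin: on the table below the board's centre; x points level, uphill (about away from the robot), y along the width, z up. Surface 51 mm above the table at the centre, 78 mm at the uphill edge. The jars lie along the slope, about 70 mm either side of the middle.
- mat: fixed black rubber mat, 220 mm (its x) by 160 mm (its y), 6 mm thick; origin at the centre of its underside, on the table
- step: fixed wooden display step with red top, 130 x 130 mm, 30 mm high; origin at the centre of its underside, on the table
- tub: open clear plastic tub filled with caramels, 140 x 110 mm, 60 mm high, origin at the centre of its underside; leave alone
- tin: blue tin, 72 mm across, 80 mm high, origin at the centre of its underside; leave alone
Things that resemble listed ones, but are neither listed nor needed, are in the scene too. Leave any orange look-alike of the jar alone. There is more than one size of the step; the job needs the larger.

How it is judged:
On the way:
1. the jar stands upside down on its lid on the mat, let go and at rest, for 0.8 s (angle between jar's own z axis and vertical above 3 rad and z of jar_lid in the frame of mat between 0.002 and 0.01 m and x of jar_lid in the frame of mat between -0.11 and 0.11 m and y of jar_lid in the frame of mat between -0.08 and 0.08 m and contact force between the fingers and jar below 0.2 N and linear speed of jar below 0.02 m/s and angular speed of jar below 0.15 rad/s), for 0.8 s.
At the end, for the whole second after the job is handed in: The red-lidded jar stands upright (within 0.1 rad) on its base on the display step, its base centre within 35 mm of the step's centre along each side, let go and at rest; the green-lidded jar, the tub and the tin are within 30 mm of where they started (angle between jar's own z axis and vertical below 0.1 rad and x of jar in the frame of step between -0.035 and 0.035 m and y of jar in the frame of step between -0.035 and 0.035 m and z of jar in the frame of step between 0.026 and 0.034 m and contact force between the fingers and jar below 0.2 N and linear speed of jar below 0.02 m/s and angular speed of jar below 0.15 rad/s and distance of each of jar_green, tub, tin from where it was at the start of the episode below 0.03 m); the robot touches nothing.
It fails at once if the green-lidded jar, the tub or the tin is pushed more than 30 mm from where it stood (distance of any of jar_green, tub, tin from where it was at the start of the episode above 0.03 m).
It fails at once if the jar is dropped, toppled or banged down on the mat or the step (it strikes it at over 0.35 m/s) ((contact force between jar and mat above 1 N and linear speed of jar above 0.35 m/s) or (contact force between jar and step above 1 N and linear speed of jar above 0.35 m/s)).
It also fails if it takes over 72 s, if anything falls off the work surface, if the arm or the gripper's body presses on something with over 40 N, if the wrist force passes 120 N, or if a joint passes its speed limit or range.

## Robot

A 6-joint arm with a two-finger parallel gripper is mounted at the origin on the work surface. World frame = base frame: x ahead of the robot, y to its left, z up, the work surface at z = 0. Lengths are in m, angles in rad, forces in N, time in s.
With the tool pointing down it reaches from about 0.4 to 0.825 m from the base axis. Payload 7 kg.
Tool frame: the origin (TCP) lies on the centre line of the jaws, within the pads' length; the fingertips stand 25 mm ahead of it and the grasp point (between the pads) lies 6 mm ahead of it; z points along the fingers, y is the line along which they close (so a half turn about z gives the same grasp; the last joint's range is limited). The gripper opens to 85 mm and grips with 20 to 120 N. Pads are 22 mm wide; open, the fingers measure 114 mm over their backs; the gripper's body (76 mm by 85 mm) begins 54 mm behind the grasp point. The pads swing forward as they close: fully open they stand 13 mm farther back than shut.
Start: joints at [-1.06, 0.359, 0.012, 0, -1.224, -0.288], TCP at [0.149, -0.658, 0.256] pointing down, gripper open.
Joint ranges: [-3.07, 3.07], [-1.43, 2.12], [-1.02, 1.25], [-3.03, 1.67], [-3.05, -0], [-3.03, 3.03]. Speed limits (rad/s): [2.39, 2.39, 3.01, 3.14, 3.14, 3.14].

## Interface

Orientations are given as a rotation vector (axis times angle).
In Python, from station import status, get_image, ctrl gives the robot as it stands.
- The arm moves only by the shell command python3 -m pendant 'ROWS' [FORCE]. ROWS is JSON, a list of rows, each a list of 3 entries, a list of its own where there are three numbers: the finger opening in cm, from 0 to 8.54, then the shift along the tool's x, y, z in cm, then the turn, a rotation vector about the tool's x, y, z in rad. A call has exactly 8 rows; each row shifts and turns the commanded pose from where the row before left it, along the tool's axes as they then stand; what a row does not reach is not made up. A row lasts 1/12 s, in which the tool goes at most 41.7 mm and 7.16 degrees, less where a joint would pass 70% of its speed; a pose out of reach is approached as far as the arm can. A call is refused whole if a number of a shift passes 4.17 or a number of a turn 0.125, either way. A call with a gripper value outside its range is refused whole. The fingers move at their own pace and stop on an object; FORCE is the grip in N (left out, the last holds). Time passes only in rows, so rows that do not move let the fingers close, or fill a call up. It gives the time, the measured TCP pose, the force, the opening and the grip force at its end, in the units of the state.
- status.observe(): the state, without advancing time (a new reading comes with each control period).
- get_image(name): name is "side" or "top"; returns a dict with "frame" (400x640x3 uint8, red, green, blue), "fx", "fy", "cx", "cy" (pixels), "position" and "rotation" of the camera in the world. Camera axes: x right, y down, z forward; pixel columns grow to the right and rows downward; lengths in m; the calibration is good to about 2 mm. A picture is of the moment at which its call begins. There is no depth.
- ctrl.close_job(): hands the job in; it is judged then, once.
The state is a dict: "time": time; "qpos": joint angles; "dq": joint speeds; "tau": joint torques, N m; "eef_pos": TCP position; "tool_rot": TCP orientation; "contact_force": force on the tool from outside, world axes, zero at the start; "moment": the same for the moment, N m; "grip_width": finger opening in m; "finger_force": force on a finger pad.
Only numpy, scipy, OpenCV 4.12 (cv2) and the standard library are available. Lean on these libraries where they do the work, as an engineer would, in place of code of your own. Each camera call takes 0.05 s, during which the arm holds its last target. There are 200 camera calls.

## Working session

There is one attempt and no reset: what is moved stays moved. The work goes in short steps, Python scripts to look and compute and a shell command to move; the robot and the scene stay as the last step left them, time stands still between calls to the robot, and variables do not carry over. Pictures are saved under pics/ and viewed, at most 10 in all, crops included, and the job is handed in when it is done.

```bash
ls; mkdir -p pics
python3 - <<'E'
from station import status,get_image
import cv2
s=status.observe();print(s)
for n in("top","side"):
    d=get_image(n);cv2.imwrite(f"pics/{n}0.png",d["frame"][:,:,::-1]);print(n,{k:v for k,v in d.items() if k!="frame"})
E
```

```text
pics
{'time': 0.0, 'qpos': array([-1.05989314e+00,  3.59380180e-01,  1.10663623e-02, -3.63622049e-04,
       -1.22408205e+00, -2.88128512e-01]), 'dq': array([2.15811455e-05, 9.58691781e-05, 9.04004800e-04, 7.01050372e-04,
       5.60273495e-04, 2.60989579e-05]), 'tau': array([ 4.16431421e-04, -5.83323312e+01,  2.93413532e+01,  6.93624169e+00,
       -6.09413037e-03,  2.34474089e-05]), 'eef_pos': array([ 0.14903879, -0.65789514,  0.25536881]), 'tool_rot': array([ 3.48982913e-01, -3.12183900e+00, -2.52333132e-03]), 'contact_force': array([ 0.56869597, -0.98022176,  0.14789276]), 'moment': array([-0.03662113,  0.00722031, -0.06838363]), 'finger_force': 0.0, 'grip_width': 0.08549803618213686}
top {'fx': 388.23053941901605, 'fy': 388.23053941901605, 'cx': 317.9698510203896, 'cy': 201.00787345501234, 'position': array([ 0.4652565 , -0.02139563,  1.30410683]), 'rotation': array([-2.16335099,  2.17871085, -0.06178114])}
side {'fx': 476.11354800142965, 'fy': 476.11354800142965, 'cx': 321.42543281900373, 'cy': 198.55572330957213, 'position': array([0.4581845 , 1.20339023, 1.04203318]), 'rotation': array([-0.1265744 ,  2.79144524, -1.37242803])}
```

View pics/top0.png

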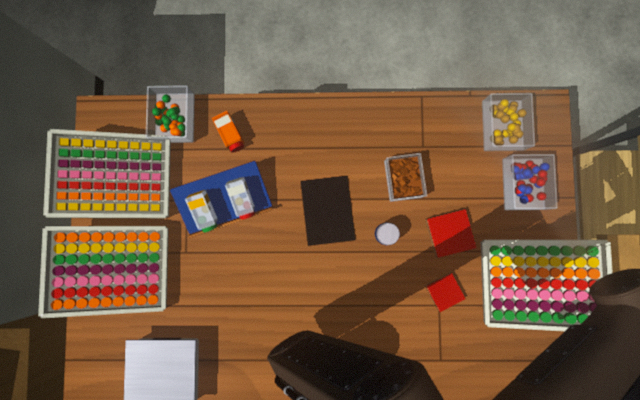

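View pics/side0.png

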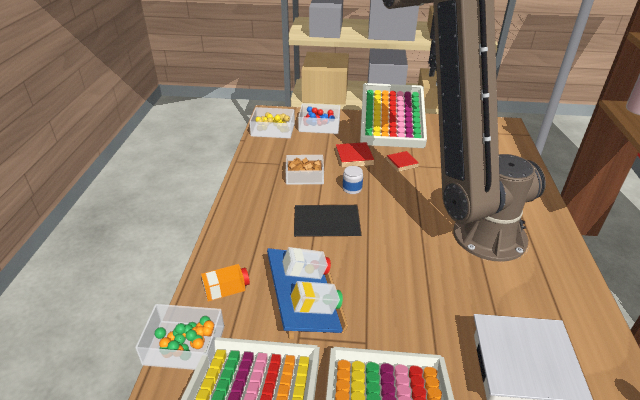

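The top view shows the rack at (222,198), with one jar with a red lid at (245,217) and one with a green lid at (213,228). It also shows the mat at (328,210), tub at (407,177), tin at (387,233), large step at (452,232) and small step at (447,292).

Candidates that could be taken for the red-lidded jar:
- Jar at (240,195): red lid, white bands, in the rack. This is my choice.
- Jar at (203,208): green lid, yellow bands. Leave alone.
- Orange look-alike at (227,130). Leave alone.

I'll measure next.

```bash
cat > h.py <<'E'
import numpy as np,cv2
from scipy.spatial.transform import Rotation as R
from station import status,get_image
def ray(d,u,v):
    return R.from_rotvec(d["rotation"]).apply([(u-d["cx"])/d["fx"],(v-d["cy"])/d["fy"],1.])
def onz(d,u,v,z):
    r=ray(d,u,v);p=np.array(d["position"]);return p+r*(z-p[2])/r[2]
def tri(obs):
    A=np.zeros((3,3));b=np.zeros(3)
    for d,u,v in obs:
        r=ray(d,u,v);r/=np.linalg.norm(r);M=np.eye(3)-np.outer(r,r);A+=M;b+=M@d["position"]
    return np.linalg.solve(A,b)
def pix(d,P):
    c=R.from_rotvec(d["rotation"]).inv().apply(np.array(P)-d["position"]);return d["cx"]+d["fx"]*c[0]/c[2],d["cy"]+d["fy"]*c[1]/c[2]
def mask(d,lo,hi,roi=None):
    h=cv2.cvtColor(d["frame"],cv2.COLOR_RGB2HSV);m=cv2.inRange(h,np.array(lo),np.array(hi))
    if lo[0]==0 and hi[0]<10:m|=cv2.inRange(h,np.array([172,lo[1],lo[2]]),np.array([180,hi[1],hi[2]]))
    if roi:
        k=np.zeros_like(m);x0,y0,x1,y1=roi;k[y0:y1,x0:x1]=1;m=m*k
    return m
def blob(m):
    c=max(cv2.findContours(m,cv2.RETR_EXTERNAL,cv2.CHAIN_APPROX_NONE)[0],key=cv2.contourArea);return c
E
python3 - <<'E'
from h import *
np.set_printoptions(precision=4,suppress=True)
t=get_image("top");s=get_image("side")
def quad(d,m,z,name):
    c=blob(m);c=cv2.convexHull(c)
    P=np.array([onz(d,*q[0],z)[:2] for q in c]).astype(np.float32)
    r=cv2.minAreaRect(P);print(name,cv2.contourArea(c),r)
quad(t,mask(t,(0,0,0),(180,255,50),(290,165,365,255)),.006,"mat")
quad(t,mask(t,(0,150,60),(8,255,255),(425,205,480,260)),.03,"step")
quad(t,mask(t,(0,150,60),(8,255,255),(422,268,470,315)),.02,"smallstep")
quad(t,mask(t,(105,120,40),(130,255,255),(165,155,280,240)),.05,"rack")
ot=mask(t,(0,150,60),(8,255,255),(230,205,270,230));os=mask(s,(0,150,60),(8,255,255),(315,250,345,285))
def cen(m):
    c=blob(m);M=cv2.moments(c);return M["m10"]/M["m00"],M["m01"]/M["m00"],c.reshape(-1,2).min(0),c.reshape(-1,2).max(0)
a,b=cen(ot),cen(os);print(a,b,"lid tri",tri([(t,*a[:2]),(s,*b[:2])]))
gt=mask(t,(50,120,40),(85,255,255),(195,215,235,240));gs=mask(s,(50,120,40),(85,255,255),(330,285,350,315))
a,b=cen(gt),cen(gs);print("green",a[:2],b[:2],tri([(t,*a[:2]),(s,*b[:2])]))
print("tin",onz(t,387,233,.08),"tub",onz(t,407,177,.06))
tc=cv2.resize(t["frame"][145:245,160:280],None,fx=4,fy=4,interpolation=cv2.INTER_CUBIC)
sc=cv2.resize(s["frame"][235:340,250:360],None,fx=2.8,fy=400/105,interpolation=cv2.INTER_CUBIC)
cv2.imwrite("pics/crop.png",np.hstack([tc,sc])[:,:,::-1])
# rack corner pixels
c=blob(mask(t,(105,120,40),(130,255,255),(165,155,280,240)));print(cv2.approxPolyDP(cv2.convexHull(c),4,True).reshape(-1,2).tolist())
E
```

```text
mat 2917.5 ((0.5369658470153809, -0.025266990065574646), (0.21324725449085236, 0.1546708047389984), 6.380080223083496)
step 1680.5 ((0.45803987979888916, -0.42700064182281494), (0.13335740566253662, 0.1335764229297638), 13.65223217010498)
smallstep 887.0 ((0.2673341631889343, -0.40539562702178955), (0.09595303982496262, 0.09692014008760452), 26.192981719970703)
rack 4218.0 ((0.5779011845588684, 0.32440757751464844), (0.15842488408088684, 0.300344854593277), 18.07488441467285)
(246.21568627450978, 215.9764705882353, array([239, 213], dtype=int32), array([254, 219], dtype=int32)) (327.6630434782609, 265.85869565217394, array([324, 257], dtype=int32), array([330, 274], dtype=int32)) lid tri [0.5148 0.2381 0.0517]
green (207.82142857142858, 228.72619047619045) (339.1774891774891, 299.4761904761904) [0.4746 0.3617 0.0547]
tin [ 0.4593 -0.2109  0.08  ] tub [ 0.6383 -0.2817  0.06  ]
[[255, 162], [270, 205], [189, 232], [170, 190]]
```

View pics/crop.png

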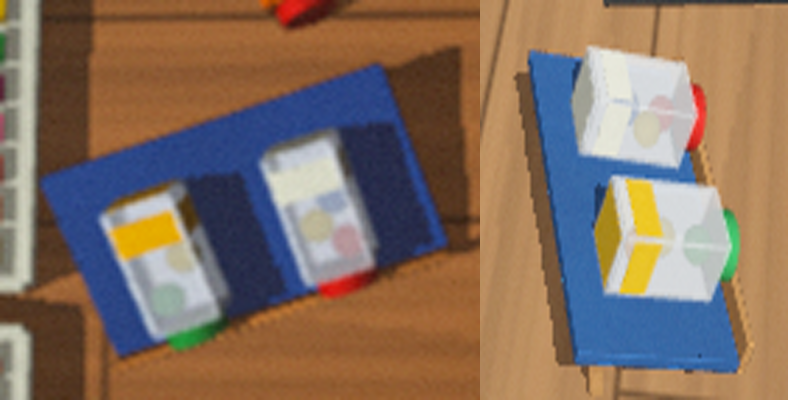

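The close crop confirms the choice. The right-hand lane jar, centred near (240,197), has white bands uphill and its red lid at the lip near (246,216).

```bash
cat > plan.py <<'E'
from h import *
import json
np.set_printoptions(precision=4,suppress=True)
def obs():
    s=status.observe();open("log.jsonl","a").write(json.dumps([list(map(float,s["qpos"])),list(map(float,s["eef_pos"])),list(map(float,s["tool_rot"]))])+"\n");return s
def frame(z,y):
    z=np.array(z,float);z/=np.linalg.norm(z);y=np.array(y,float);y-=z*(y@z);y/=np.linalg.norm(y);return R.from_matrix(np.c_[np.cross(y,z),y,z])
def step(p0,R0,p1,R1,n=None):
    rel=(R0.inv()*R1).as_rotvec();d=R0.inv().apply(np.array(p1)-p0)*100
    if n is None:n=int(np.ceil(max(np.linalg.norm(rel)/.115,np.linalg.norm(d)/3.8,1)))
    r=R.from_rotvec(rel/n);S=sum((r**k).as_matrix() for k in range(n));t=np.linalg.solve(S,d)
    print(n,"rows of shift",np.round(t,3).tolist(),"turn",np.round(rel/n,4).tolist());return n
# rack
t0=dict(np.load("cam.npy",allow_pickle=True).item()) if __import__("os").path.exists("cam.npy") else None
E
python3 - <<'E'
from plan import *
t=get_image("top");
ur=onz(t,254.5,162.5,.078);ul=onz(t,170.5,190,.078);lr=onz(t,269.5,204.5,.024)
print(ur,ul,lr,np.linalg.norm(ur-ul),np.linalg.norm((ur-lr)))
y=(ul-ur)[:2];y/=np.linalg.norm(y);x=np.array([y[1],-y[0]]);print("yaw",np.degrees(np.arctan2(x[1],x[0])))
c=(ul+ur)[:2]/2-x*.0752;print("rack c",c)
L=np.array([.5148,.2381])-c;print("lid in rack",L@x,L@y)
G=np.array([.4746,.3617])-c;print("green in rack",G@x,G@y)
# white band top-face, lid: rays at jar top height
s=obs();Rt=R.from_rotvec(s["tool_rot"]);print(Rt.as_matrix())
step(s["eef_pos"],Rt,[.52,.2,.27],R.from_euler('z',70,degrees=True)*Rt)
E
```

```text
[0.6871 0.2074 0.078 ] [0.6008 0.4768 0.078 ] [0.5556 0.1666 0.024 ] 0.28291816837959366 0.1478867868666324
yaw 17.761548204986955
rack c [0.5723 0.3192]
lid in rack -0.0795251212291317 -0.05966412888607048
green in rack -0.08010400866775881 0.07030765608795149
[[-0.9753 -0.2209 -0.0003]
 [-0.2209  0.9753  0.0008]
 [ 0.0001  0.0008 -1.    ]]
25 rows of shift [-3.736, 1.379, -0.056] turn [0.0, 0.0, -0.0489]
```

```bash
L='python3 -c "from plan import *;obs()"'
python3 -m pendant '[[8.54,[-3.8,1.4,0],[0,0,-0.049]],[8.54,[-3.8,1.4,0],[0,0,-0.049]],[8.54,[-3.8,1.4,0],[0,0,-0.049]],[8.54,[-3.8,1.4,0],[0,0,-0.049]],[8.54,[-3.8,1.4,0],[0,0,-0.049]],[8.54,[-3.8,1.4,0],[0,0,-0.049]],[8.54,[-3.8,1.4,0],[0,0,-0.049]],[8.54,[-3.8,1.4,0],[0,0,-0.049]]]' 60; eval $L
python3 -m pendant '[[8.54,[-3.7,1.4,0],[0,0.05,-0.049]],[8.54,[-3.7,1.4,0],[0,0.05,-0.049]],[8.54,[-3.7,1.4,0],[0,0.05,-0.049]],[8.54,[-3.7,1.4,0],[0,0.05,-0.049]],[8.54,[-3.7,1.4,0],[0,0.05,-0.049]],[8.54,[-3.7,1.4,0],[0,0.05,-0.049]],[8.54,[-3.7,1.4,0],[0,0.05,-0.049]],[8.54,[-3.7,1.4,0],[0,0.05,-0.049]]]'; eval $L
python3 -m pendant '[[8.54,[-3.6,1.4,0],[0.05,-0.05,-0.049]],[8.54,[-3.6,1.4,0],[0.05,-0.05,-0.049]],[8.54,[-3.6,1.4,0],[0.05,-0.05,-0.049]],[8.54,[-3.6,1.4,0],[0.05,-0.05,-0.049]],[8.54,[-3.6,1.4,0],[0.05,-0.05,-0.049]],[8.54,[-3.6,1.4,0],[0.05,-0.05,-0.049]],[8.54,[-3.6,1.4,0],[0.05,-0.05,-0.049]],[8.54,[-3.6,1.4,0],[0.05,-0.05,-0.049]]]'; eval $L
cat log.jsonl
```

```text
time: 0.92
eef_pos: [0.3864, -0.4379, 0.2562]
tool_rot: [-0.954, 2.993, -0.0]
contact_force: [0.1, 0.4, 1.1]
grip_width: 0.0852
finger_force: 0.0
time: 1.58
eef_pos: [0.5105, -0.1548, 0.2083]
tool_rot: [1.34, -2.41, 0.171]
contact_force: [1.4, -0.8, -0.2]
grip_width: 0.0848
finger_force: 0.0
time: 2.25
eef_pos: [0.5042, 0.1451, 0.1418]
tool_rot: [-1.985, 2.22, -0.284]
contact_force: [1.8, 0.3, 1.1]
grip_width: 0.0854
finger_force: 0.0
[[-1.0599244828656376, 0.3590299744064479, 0.011537219413012233, -0.00013673675372938027, -1.2241188743867584, -0.28813319755968075], [0.14906116663661775, -0.6581285482714203, 0.2558412631357372], [0.34905952325916173, -3.121940433884716, -0.0012583087038947295]]
[[-0.5131527542065135, 0.21021065022764496, -0.1947095175661338, -2.2051575892126348e-06, -1.165829282761431, -0.4404015649563901], [0.3864474773125165, -0.4379202030216316, 0.25622349879337175], [-0.9542318731539524, 2.993131479169632, -5.1757082959720974e-05]]
[[0.22094621668724732, 0.30238974649779315, -0.3433113847551881, 0.23122607579036988, -1.2678260345083587, -0.8845042835750555], [0.5104773097140751, -0.15477009421624516, 0.20825778133265244], [1.339664821164606, -2.4096952059519934, 0.17100783162054312]]
[[0.7689458266009376, 0.11381397629039373, -0.7754171127968879, 0.3678040783695411, -0.5678002753418855, -1.180281937943732], [0.5041773421153829, 0.14509497483081385, 0.14177419645159173], [-1.9852803601565436, 2.2196618602171916, -0.28356783895827176]]
```

```bash
cat > kin.py <<'E'
from plan import *
from scipy.optimize import least_squares
E=lambda a,t:R.from_euler(a,t)
def fk(q,p,s4,s6):
    yaw,d1,a1,a2,a3,d4,L,o6,bx,by=p
    r=E('z',q[0]+yaw);x=np.array([bx,by,d1])+r.apply([a1,0,0]);r=r*E('y',q[1]);x=x+r.apply([0,0,a2])
    r=r*E('y',-q[2]);x=x+r.apply([d4,0,a3]);w=x;r=r*E('x',s4*q[3])*E('y',-q[4]);x=x+r.apply([L,0,0]);r=r*E('x',s6*q[5]+o6)
    return x,r*R.from_matrix([[0,0,1],[0,1,0],[-1,0,0]]),w   # tool z=x, y=y
def fit():
    D=[json.loads(l) for l in open("log.jsonl")]
    p0=np.array([-.288,.33,.04,.445,.04,.44,.3,0,0,0]);best=None
    for s4 in(1,-1):
        for s6 in(1,-1):
            for o in(0,1.57,3.14,-1.57):
                def f(p):
                    e=[]
                    for q,x,rv in D:
                        a,b,_=fk(q,p,s4,s6);e+=list((a-x)*300)+list((b.inv()*R.from_rotvec(rv)).as_rotvec()*100)
                    return np.r_[e,(p-i)[[1,2,3,4,5,6]]*2,(p-i)[8:]*200]
                i=p0.copy();i[7]=o;s=least_squares(f,i)
                if best is None or s.cost<best[0]:best=(s.cost,s.x,s4,s6)
    return best
LO=np.array([-3.07,-1.43,-1.02,-3.03,-3.05,-3.03])+.03;HI=np.array([3.07,2.12,1.25,1.67,0,3.03])-.03
def ik(pos,rot,k,seeds=None,n=60,seed=0):
    g=np.random.default_rng(seed);out=[]
    for q0 in ([*seeds] if seeds is not None else [g.uniform(LO,HI) for _ in range(n)]):
        def f(q):
            a,b,_=fk(q,*k);return np.r_[(a-pos)*5,(b.inv()*rot).as_rotvec()]
        s=least_squares(f,np.clip(q0,LO+1e-3,HI-1e-3),bounds=(LO,HI))
        if s.cost<1e-6 and not any(np.abs(s.x-o).max()<.05 for o in out):out.append(s.x)
    return out
E
python3 - <<'E'
from kin import *
b=fit();print(b);np.save("k.npy",np.array([b],dtype=object),allow_pickle=True)
k=b[1:]
for l in open("log.jsonl"):
    q,x,rv=json.loads(l);a,r,w=fk(q,*k);print(a-x,(r.inv()*R.from_rotvec(rv)).magnitude())
g0=.006
def tcp(c,z):return np.array(c)-g0*np.array(z)
for nm,c,hs in(("mat",[.56,0,.08],(-30,0,15,30,45,60,90)),("step",[.458,-.427,.08],(-60,-40,-20,0,20,40,60))):
    for h in hs:
        z=[np.cos(np.radians(h)),np.sin(np.radians(h)),0]
        for q in ik(tcp(c,z),frame(z,[-z[1],z[0],0]),k,n=25):print(nm,h,q,"wrist",fk(q,*k)[2])
E
```

```text
(np.float64(127.54448707083527), array([-0.2936, -0.0951,  0.1204,  0.6774,  0.1582,  0.2499,  0.351 ,
        4.4265,  0.0068, -0.0319]), -1, -1)
[-0.0028 -0.0056 -0.004 ] 0.007793883948030465
[0.0035 0.0061 0.0072] 0.007790252160889838
[-0.0062  0.0097 -0.0041] 0.11463546275946411
[0.0025 0.004  0.001 ] 0.07011473745178544
step 60 [-0.9077  0.856  -0.8496 -0.8975 -1.4864  1.3903] wrist [ 0.2795 -0.7361  0.08  ]
```

```bash
cat > ed.py <<'E'
s=open("kin.py").read()
s=s.replace("yaw,d1,a1,a2,a3,d4,L,o6,bx,by=p","yaw,d1,a1,a2,a3,d4,L,o6,e,f,g=p").replace("np.array([bx,by,d1])+r.apply([a1,0,0])","np.array([0,0,d1])+r.apply([a1,e,0])").replace("r.apply([L,0,0])","r.apply([L,f,g])")
s=s.replace("[-.288,.33,.04,.445,.04,.44,.3,0,0,0]","[0,.33,.04,.44,.04,.44,.3,0,-.2,0,0]").replace("(p-i)[[1,2,3,4,5,6]]*2,(p-i)[8:]*200","(p-i)[[1,2,3,4,5,6,8]]*2,(p-i)[9:]*10")
open("kin.py","w").write(s)
E
python3 ed.py
cat > t.py <<'E'
from kin import *
b=fit();print(b);np.save("k.npy",np.array([b],dtype=object),allow_pickle=True)
k=b[1:]
for l in open("log.jsonl"):
    q,x,rv=json.loads(l);a,r,w=fk(q,*k);print(a-x,(r.inv()*R.from_rotvec(rv)).magnitude(),"wrist",w)
E
python3 t.py
```

```text
(np.float64(1.6076180252306012), array([-0.0049,  0.1816,  0.0273,  0.5993,  0.0069,  0.4345,  0.3457,
       -1.5755, -0.0378, -0.1506, -0.0012]), -1, -1)
[-0.0001  0.0007 -0.0004] 0.00013051325033299355 wrist [ 0.2814 -0.5857  0.6012]
[0.0009 0.0003 0.0009] 0.00013045366819172102 wrist [ 0.463  -0.3073  0.6029]
[ 0.0001  0.0006 -0.0011] 0.001899897265457654 wrist [0.5521 0.0825 0.4978]
[ 0.0009 -0.0012  0.0005] 0.0011622308968165377 wrist [0.2965 0.2318 0.4439]
```

```bash
sed -i "s/\[0,.33,.04,.44,.04,.44,.3,0,-.2,0,0\]/[0,.245,0,.54,0,.54,.35,0,0,-.15,0]/; s/(p-i)\[\[1,2,3,4,5,6,8\]\]\*2,(p-i)\[9:\]\*10/(p-i)[[0,2,4,8,10]]*2000,(p-i)[[1,3,5,6,9]]*5/" kin.py
cat >> t.py <<'E'
def tcp(c,z):return np.array(c)-.006*np.array(z)
for nm,c,hs in(("mat",[.56,0,.08],(-60,-30,0,15,30,45,60,90)),("step",[.458,-.427,.08],(-90,-60,-40,-20,0,20,40,60))):
    for h in hs:
        z=[np.cos(np.radians(h)),np.sin(np.radians(h)),0]
        for q in ik(tcp(c,z),frame(z,[-z[1],z[0],0]),k,n=40):print(nm,h,q,"wrist",fk(q,*k)[2])
E
python3 t.py
```

```text
(np.float64(0.16716108382449812), array([ 0.    ,  0.1999,  0.    ,  0.6005, -0.    ,  0.4639,  0.3482,
        4.7124,  0.    , -0.1918,  0.    ]), -1, -1)
[-0.0001  0.0001  0.0001] 2.946686204663697e-09 wrist [ 0.3164 -0.5645  0.6042]
[ 0. -0.  0.] 2.9453411158563646e-09 wrist [ 0.4806 -0.2708  0.6045]
[-0.  0. -0.] 4.289514811378842e-08 wrist [0.536  0.1204 0.494 ]
[ 0.      0.     -0.0001] 2.624040249594234e-08 wrist [0.259  0.2507 0.4363]
mat 0 [-0.6693  1.3931 -0.9649 -2.2993 -2.1598  2.1277] wrist [ 0.2058 -0.1628 -0.0214]
mat 15 [-0.7894  1.1422 -0.8041 -2.0599 -1.7539  1.9005] wrist [ 0.2648 -0.267   0.0179]
mat 30 [-0.7768  0.9638 -0.6148 -1.8412 -1.5729  1.5783] wrist [ 0.3492 -0.3432  0.0786]
mat 45 [-0.7137  0.8919 -0.4264 -1.6402 -1.5529  1.3189] wrist [ 0.4409 -0.3818  0.1278]
mat 60 [-0.6358  0.8834 -0.2451 -1.4693 -1.6187  1.1309] wrist [ 0.5332 -0.3935  0.1617]
mat 90 [-0.4621  0.9532  0.0997 -1.2117 -1.8682  0.9079] wrist [ 0.7112 -0.3542  0.198 ]
step -40 [-1.3714  1.1568 -0.8668 -2.416  -1.9199  1.8654] wrist [ 0.0687 -0.3399  0.0243]
step -20 [-1.4489  0.9634 -0.6146 -2.0418 -1.5741  1.5772] wrist [ 0.0596 -0.4861  0.0788]
step 0 [-1.4018  0.8846 -0.351  -1.7305 -1.5154  1.24  ] wrist [ 0.1038 -0.6084  0.1423]
step 20 [-1.3186  0.8998 -0.0963 -1.4894 -1.6234  0.9982] wrist [ 0.1803 -0.6996  0.1839]
step 40 [-1.2214  0.9617  0.1539 -1.3138 -1.8092  0.8387] wrist [ 0.2784 -0.764   0.2082]
step 60 [-1.1137  1.0447  0.3981 -1.1873 -2.031   0.7375] wrist [ 0.3926 -0.7982  0.222 ]
```

Run:
```python
from kin import *
b=np.load("k.npy",allow_pickle=True)[0];k=tuple(b[1:])
t=get_image("top");s=get_image("side");q=status.observe()["qpos"]
x,r,w=fk(q,*k);P=x-.348*r.as_matrix()[:,2]
cols=[]
for d in(t,s):
    f=d["frame"].copy()
    for X,c in((x,(255,0,0)),(P,(0,255,0)),(w,(0,255,255)),((x+P)/2,(255,255,0))):
        u,v=pix(d,X);cv2.circle(f,(int(u),int(v)),4,c,-1);print(np.round([u,v]),X)
    cols.append(f)
cv2.imwrite("pics/arm.png",np.vstack([cv2.resize(c[:,100:560],(460*3//4*1,300)) for c in cols])[:,:,::-1])
```

```text
[271. 219.] [0.5023 0.1449 0.1408]
[241. 253.] [0.4205 0.1596 0.4788]
[204. 327.] [0.2571 0.2502 0.4355]
[259. 233.] [0.4614 0.1523 0.3098]
[334. 222.] [0.5023 0.1449 0.1408]
[371. 122.] [0.4205 0.1596 0.4788]
[440. 161.] [0.2571 0.2502 0.4355]
[351. 176.] [0.4614 0.1523 0.3098]
```

View pics/arm.png

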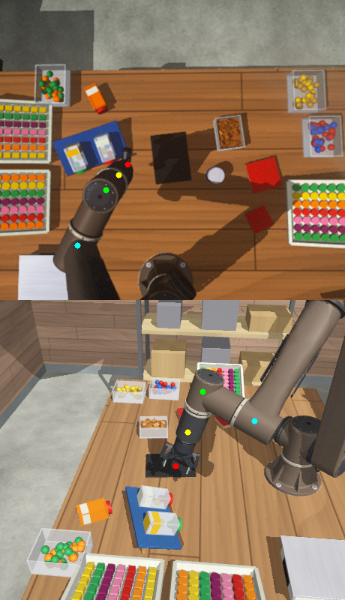

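The model now fits the arm to about 0.1 mm. The picture shows the tool near (271,219), and the arm's wrist housing at (241,253) has a radius of about 5 cm. Next I'll work out the joint goals.

```bash
cat > goals.py <<'E'
from kin import *
k=tuple(np.load("k.npy",allow_pickle=True)[0][1:])
c20,s20=np.cos(np.radians(20)),np.sin(np.radians(20))
ya=np.radians(17.9);xr=np.array([np.cos(ya),np.sin(ya),0]);yr=np.array([-xr[1],xr[0],0]);rc=np.array([.573,.3195,0])
n=-s20*xr+c20*np.array([0,0,1]);up=c20*xr+s20*np.array([0,0,1])
G=rc+np.array([0,0,.051])-.066*yr+n*.028     # axis at board centre
lid=G-.0785*up                                # lid top face on axis
grasp=lid+.074*up                             # g=50 from base
def tcp(c,z):return np.array(c)-.006*np.array(z)
def hz(h):h=np.radians(h);return np.array([np.cos(h),np.sin(h),0])
def horiz(c,h,s):  # s=+1: tool x down
    z=hz(h);y=np.array([-z[1],z[0],0])*s;return tcp(c,z),frame(z,y)
def show(q):
    x,r,w=fk(q,*k);return np.round(q,3),"W",w,"P",x-.348*r.as_matrix()[:,2]
E
python3 - <<'E'
from goals import *
print("lid",lid,"grasp",grasp)
t=get_image("top");s=get_image("side")
print("lid px",pix(t,lid),pix(s,lid),"base px",pix(t,lid+.124*up))
for sg in(1,-1):
    for h in(0,.12):
        for q in ik(tcp(grasp+n*h,-n),frame(-n,sg*yr),k,n=30):print("rack",sg,h,*show(q))
for h in(25,35,45):
    for q in ik(*horiz([.57,.015,.08],h,1),k,n=30):print("mat",h,*show(q))
for c in([.458,-.427,.08],[.468,-.415,.08]):
    for h in(-30,-20,-10):
        for q in ik(*horiz(c,h,1),k,n=30):print("step",c,h,*show(q))
def cen(m):
    c=blob(m);M=cv2.moments(c);return M["m10"]/M["m00"],M["m01"]/M["m00"]
for nm,a,b in(("small",(422,268,470,315),(385,145,425,175)),("big",(425,205,480,260),(330,138,378,170))):
    print(nm,tri([(t,*cen(mask(t,(0,150,60),(8,255,255),a))),(s,*cen(mask(s,(0,150,60),(8,255,255),b)))]))
print("tray corner", onz(t,484,241,.05),onz(t,484,327,.05))
E
```

```text
lid [0.514  0.2311 0.0505] grasp [0.5801 0.2525 0.0758]
lid px (np.float64(248.44148038478153), np.float64(216.89583429956087)) (np.float64(327.38123788057965), np.float64(264.3681850493317)) base px (np.float64(234.7299043355565), np.float64(181.35251687945166))
rack 1 0 [ 0.58   0.291 -0.904  1.17  -0.098 -2.991] W [0.2865 0.1878 0.3437] P [0.4649 0.2152 0.4084]
rack 1 0.12 [ 0.836  0.096 -0.676  0.351 -0.52  -2.376] W [0.2613 0.2892 0.4741] P [0.4259 0.2026 0.5212]
rack -1 0 [ 0.58   0.291 -0.904  1.17  -0.098  0.15 ] W [0.2865 0.1878 0.3437] P [0.4649 0.2152 0.4084]
rack -1 0.12 [ 0.836  0.096 -0.676  0.351 -0.52   0.766] W [0.2613 0.2892 0.4741] P [0.4259 0.2026 0.5212]
mat 25 [-0.751  1.014 -0.685 -1.952 -1.619  1.689] W [ 0.3295 -0.3073  0.0573] P [ 0.2492 -0.1346  0.08  ]
mat 35 [-0.725  0.933 -0.556 -1.805 -1.552  1.491] W [ 0.3895 -0.3448  0.0952] P [ 0.28  -0.188  0.08 ]
mat 45 [-0.683  0.893 -0.43  -1.67  -1.546  1.324] W [ 0.4511 -0.367   0.1268] P [ 0.3197 -0.2353  0.08  ]
step [0.458, -0.427, 0.08] -30 [-1.434  1.052 -0.745 -2.219 -1.709  1.751] W [ 0.0569 -0.4133  0.0456] P [ 0.1514 -0.25    0.08  ]
step [0.458, -0.427, 0.08] -20 [-1.449  0.963 -0.615 -2.042 -1.574  1.577] W [ 0.0596 -0.4861  0.0788] P [ 0.1253 -0.3059  0.08  ]
step [0.458, -0.427, 0.08] -10 [-1.433  0.908 -0.482 -1.878 -1.516  1.399] W [ 0.0764 -0.5516  0.1128] P [ 0.1094 -0.3655  0.08  ]
step [0.468, -0.415, 0.08] -30 [-1.404  1.068 -0.764 -2.244 -1.736  1.774] W [ 0.0673 -0.4006  0.0412] P [ 0.1614 -0.238   0.08  ]
step [0.468, -0.415, 0.08] -20 [-1.425  0.975 -0.635 -2.065 -1.589  1.605] W [ 0.0696 -0.474   0.0735] P [ 0.1353 -0.2939  0.08  ]
step [0.468, -0.415, 0.08] -10 [-1.413  0.915 -0.502 -1.9   -1.52   1.425] W [ 0.0862 -0.5404  0.108 ] P [ 0.1194 -0.3535  0.08  ]
small [ 0.2767 -0.4087  0.0047]
big [ 0.4866 -0.4203  0.0463]
tray corner [ 0.4319 -0.5229  0.05  ] [ 0.164  -0.5123  0.05  ]
```

```bash
cat >> goals.py <<'E'
G=rc+np.array([0,0,.051])-.062*yr+n*.030
lid=G-.0785*up;grasp=lid+.074*up
D=np.array([0,0,-1.])
def pitched(c,h,p,s):
    p=np.radians(p);z=np.cos(p)*hz(h)+np.sin(p)*D;y=s*np.array([-hz(h)[1],hz(h)[0],0]);return tcp(c,z),frame(z,y)
def jpath(qa,qb,m):
    for i in range(m):
        a=fk(qa+(qb-qa)*i/m,*k);b=fk(qa+(qb-qa)*(i+1)/m,*k);step(a[0],a[1],b[0],b[1],8)
        print("   end tcp",b[0],"z",b[1].as_matrix()[:,2],"P",b[0]-.348*b[1].as_matrix()[:,2],"W",b[2])
E
python3 - <<'E'
from goals import *
s=obs();qn=s["qpos"];print(s["eef_pos"],qn)
RR=frame(D,-yr)
g=np.array([0,0,1.])
q1=ik(tcp(grasp+.1*g,D),RR,k,n=25);q0=ik(tcp(grasp,D),RR,k,n=25)
for q in q1:print("above",*show(q))
for q in q0:print("grasp",*show(q))
qm=ik(*pitched([.57,.015,.08],35,20,-1),k,n=25);qu=ik(*pitched([.57,.015,.16],35,20,-1),k,n=25)
for q in qm:print("mat",*show(q))
for q in qu:print("matup",*show(q))
for q in ik(*pitched([.57,.015,.08],35,0,-1),k,n=25):print("mat flat",*show(q))
print("to above:");Rt=R.from_rotvec(s["tool_rot"]);step(s["eef_pos"],Rt,tcp(grasp+.1*g,D),RR)
print("grasp",grasp)
E
```

```text
[0.5038 0.1429 0.1416] [ 0.7669  0.1143 -0.774   0.3657 -0.5732 -1.177 ]
above [ 0.725  0.343 -0.185  0.    -1.043  1.158] W [0.4511 0.3996 0.5318] P [0.5783 0.256  0.5317]
grasp [ 0.725  0.444 -0.289  0.    -0.838  1.158] W [0.4511 0.3996 0.4318] P [0.5783 0.256  0.4317]
mat [-0.624  0.581 -0.573 -1.733 -1.117 -2.01 ] W [ 0.4198 -0.3021  0.2778] P [ 0.2975 -0.1758  0.2011]
matup [-0.575  0.352 -0.549 -1.644 -1.062 -2.29 ] W [ 0.4155 -0.2693  0.3999] P [ 0.2975 -0.1758  0.2811]
mat flat [-0.725  0.933 -0.556 -1.805 -1.552 -1.65 ] W [ 0.3895 -0.3448  0.0952] P [ 0.28  -0.188  0.08 ]
to above:
18 rows of shift [-0.117, -0.906, -0.131] turn [-0.0075, -0.0139, -0.1103]
grasp [0.5783 0.256  0.0777]
```

```bash
python3 -m pendant '[[8.54,[0,0,-3],[0,0,0]],[8.54,[0,0,-3],[0,0,0]],[8.54,[0,0,0],[-0.01,-0.01,-0.11]],[8.54,[0,0,0],[-0.01,-0.01,-0.11]],[8.54,[0,0,0],[-0.01,-0.01,-0.11]],[8.54,[0,0,0],[-0.01,-0.01,-0.11]],[8.54,[0,0,0],[-0.01,-0.01,-0.11]],[8.54,[0,0,0],[-0.01,-0.01,-0.11]]]'
cat > to.py <<'E'
from goals import *
def to(p,Rr,n=None):
    s=obs();Rt=R.from_rotvec(s["tool_rot"]);print(s["eef_pos"],s["qpos"],s["contact_force"],s["grip_width"]);return step(s["eef_pos"],Rt,p,Rr,n)
E
python3 - <<'E'
from to import *
to(tcp(grasp+np.array([0,0,.1]),D),frame(D,-yr),16)
E
```

```text
time: 3.12
eef_pos: [0.491, 0.1442, 0.2001]
tool_rot: [-2.666, 1.488, -0.219]
contact_force: [-1.0, 0.4, -0.9]
grip_width: 0.0855
finger_force: 0.0
[0.491  0.1442 0.2001] [ 0.748   0.0476 -0.5995  0.1542 -0.8086 -0.2956] [-0.983   0.4121 -0.9369] 0.0854927409067081
16 rows of shift [0.244, -0.913, 0.178] turn [-0.0038, -0.0104, -0.083]
```

```bash
for i in 1 2; do python3 -m pendant '[[8.54,[0.24,-0.91,0.18],[-0.004,-0.01,-0.083]],[8.54,[0.24,-0.91,0.18],[-0.004,-0.01,-0.083]],[8.54,[0.24,-0.91,0.18],[-0.004,-0.01,-0.083]],[8.54,[0.24,-0.91,0.18],[-0.004,-0.01,-0.083]],[8.54,[0.24,-0.91,0.18],[-0.004,-0.01,-0.083]],[8.54,[0.24,-0.91,0.18],[-0.004,-0.01,-0.083]],[8.54,[0.24,-0.91,0.18],[-0.004,-0.01,-0.083]],[8.54,[0.24,-0.91,0.18],[-0.004,-0.01,-0.083]]]' >/dev/null; done
python3 - <<'E'
from to import *
to(tcp(grasp,D),frame(D,-yr),4)
E
```

```text
[0.5784 0.2557 0.1825] [ 0.7277  0.3425 -0.1909  0.0067 -1.0371  1.1507] [ 0.5449  0.3632 -0.2397] 0.08539251404218454
4 rows of shift [-0.006, -0.017, 2.472] turn [0.0013, -0.0007, -0.0003]
```

```bash
python3 -m pendant '[[8.54,[0,0,1.6],[0,0,0]],[8.54,[0,0,1.6],[0,0,0]],[8.54,[0,0,1.6],[0,0,0]],[8.54,[0,0,1.5],[0,0,0]],[8.54,[0,0,1.4],[0,0,0]],[8.54,[0,0,1.2],[0,0,0]],[8.54,[0,0,1.0],[0,0,0]],[8.54,[0,0,0],[0,0,0]]]'
python3 - <<'E'
from to import *
to(tcp(grasp,D),frame(D,-yr),1)
s=get_image("side");t=get_image("top")
f=cv2.resize(s["frame"][210:330,240:370],None,fx=3,fy=3,interpolation=cv2.INTER_CUBIC);g=cv2.resize(t["frame"][140:260,170:300],None,fx=3,fy=3,interpolation=cv2.INTER_CUBIC)
cv2.imwrite("pics/g.png",np.hstack([f,g])[:,:,::-1])
E
```

```text
time: 5.12
eef_pos: [0.5774, 0.2546, 0.0814]
tool_rot: [3.098, 0.481, 0.002]
contact_force: [-0.1, 1.0, -1.2]
grip_width: 0.0854
finger_force: 0.0
[0.5774 0.2546 0.0814] [ 0.7276  0.4445 -0.2981  0.0082 -0.8304  1.1454] [-0.0851  1.0181 -1.1588] 0.085370029323198
1 rows of shift [0.123, -0.108, -0.23] turn [0.0064, -0.0005, -0.0047]
```

View pics/g.png

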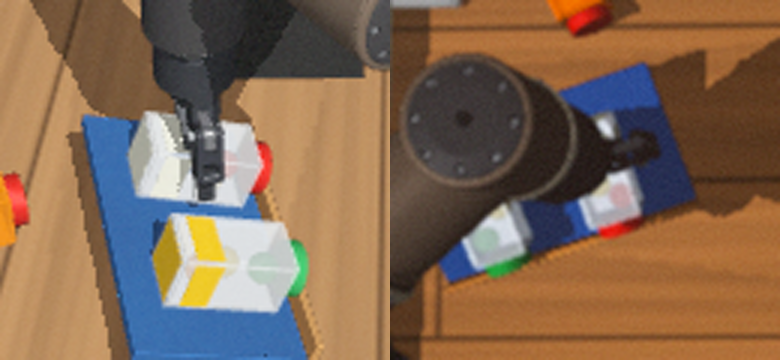

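The fingers straddle the red-lidded jar near its middle, with one finger at about (308,270) in the side view and clear of the green jar. I'll close them now.

```bash
python3 -m pendant '[[5,[0,0,0],[0,0,0]],[5,[0,0,0],[0,0,0]],[5,[0,0,0],[0,0,0]],[5,[0,0,0],[0,0,0]],[5,[0,0,0],[0,0,0]],[5,[0,0,0],[0,0,0]],[5,[0,0,0],[0,0,0]],[5,[0,0,0],[0,0,0]]]' 70
python3 -m pendant '[[5,[0,0,-0.5],[0,0,0]],[5,[0,0,-1],[0,0,0]],[5,[0,0,-1.5],[0,0,0]],[5,[0,0,-2],[0,0,0]],[5,[0,0,-2],[0,0,0]],[5,[0,0,-2],[0,0,0]],[5,[0,0,-1],[0,0,0]],[5,[0,0,0],[0,0,0]]]'
python3 - <<'E'
from to import *
s=obs();qn=s["qpos"];print(s["eef_pos"],qn)
qb=ik(*pitched([.57,.015,.17],35,20,-1),k,seeds=[np.array([-.575,.352,-.549,-1.644,-1.062,-2.29])])[0];print(qb)
for m in(5,):jpath(qn,qb,m)
E
```

```text
time: 5.88
eef_pos: [0.5784, 0.2562, 0.085]
tool_rot: [3.1, 0.484, 0.01]
contact_force: [-1.3, -0.2, 6.2]
grip_width: 0.0549
finger_force: 74.8
time: 6.55
eef_pos: [0.5783, 0.2571, 0.1868]
tool_rot: [3.101, 0.484, 0.014]
contact_force: [1.4, 0.1, -2.4]
grip_width: 0.0556
finger_force: 74.5
[0.5783 0.2571 0.1868] [ 0.7303  0.3365 -0.19    0.0083 -1.0383  1.1461]
[-0.5681  0.3251 -0.5435 -1.6318 -1.0554 -2.3269]
8 rows of shift [-0.513, 1.417, 0.814] turn [0.0233, -0.0294, 0.1404]
   end tcp [0.5148 0.1636 0.1224] z [-0.1598  0.2231 -0.9616] P [0.5704 0.086  0.4571] W [0.518  0.2635 0.5072]
8 rows of shift [0.416, 0.744, 0.31] turn [0.0086, -0.0391, 0.14]
   end tcp [0.4631 0.1286 0.094 ] z [-0.138   0.5042 -0.8525] P [ 0.5111 -0.0469  0.3906] W [0.5488 0.1175 0.482 ]
8 rows of shift [0.112, 0.017, -0.097] turn [-0.0139, -0.0431, 0.1371]
   end tcp [0.456  0.1203 0.098 ] z [ 0.0814  0.7146 -0.6947] P [ 0.4277 -0.1284  0.3398] W [ 0.5389 -0.0263  0.4581]
8 rows of shift [-0.56, 0.363, -0.363] turn [-0.0411, -0.0311, 0.1325]
   end tcp [0.4987 0.0941 0.1274] z [ 0.4267  0.7432 -0.5154] P [ 0.3502 -0.1645  0.3067] W [ 0.4919 -0.1567  0.4357]
8 rows of shift [-0.25, 1.414, -0.47] turn [-0.0573, 0.0015, 0.1268]
   end tcp [0.5654 0.0118 0.1721] z [ 0.7698  0.539  -0.342 ] P [ 0.2975 -0.1758  0.2911] W [ 0.4143 -0.2644  0.4148]
```

```bash
python3 -m pendant '[[5,[0,0,-1],[0,0,0]],[5,[0,0,-1.8],[0,0,0]],[5,[0,0,-1.8],[0,0,0]],[5,[0,0,-1.8],[0,0,0]],[5,[0,0,-1.8],[0,0,0]],[5,[0,0,-1.8],[0,0,0]],[5,[0,0,-1],[0,0,0]],[5,[0,0,0],[0,0,0]]]'
python3 - <<'E'
from to import *
s=obs();qn=s["qpos"];print(s["eef_pos"],qn)
qb=ik(*pitched([.57,.015,.22],35,20,-1),k,seeds=[np.array([-.575,.352,-.549,-1.644,-1.062,-2.29])])[0];print(qb)
jpath(qn,qb,7)
E
```

```text
time: 7.22
eef_pos: [0.5773, 0.2571, 0.2954]
tool_rot: [3.1, 0.484, 0.011]
contact_force: [0.3, 1.1, -3.2]
grip_width: 0.0556
finger_force: 74.5
[0.5773 0.2571 0.2954] [ 0.7314  0.2637 -0.0368  0.0075 -1.2664  1.1467]
[-0.5308  0.198  -0.5107 -1.5647 -1.0246 -2.5114]
8 rows of shift [-0.362, 0.823, 0.698] turn [0.0205, -0.0178, 0.0971]
   end tcp [0.5438 0.1974 0.2386] z [-0.1168  0.1667 -0.9791] P [0.5845 0.1394 0.5793] W [0.4988 0.3066 0.6182]
8 rows of shift [0.18, 0.665, 0.413] turn [0.0136, -0.0239, 0.0986]
   end tcp [0.5103 0.161  0.2002] z [-0.1512  0.3683 -0.9173] P [0.5629 0.0329 0.5194] W [0.531  0.2064 0.5945]
8 rows of shift [0.366, 0.232, 0.157] turn [0.0045, -0.0285, 0.099]
   end tcp [0.4881 0.1417 0.1795] z [-0.0854  0.5614 -0.8232] P [ 0.5178 -0.0536  0.4659] W [0.5426 0.1046 0.5715]
8 rows of shift [0.141, -0.101, -0.053] turn [-0.0074, -0.0302, 0.0986]
   end tcp [0.4846 0.129  0.1745] z [ 0.0725  0.7035 -0.707 ] P [ 0.4594 -0.1158  0.4206] W [0.534  0.0054 0.5491]
8 rows of shift [-0.251, -0.054, -0.21] turn [-0.0213, -0.0262, 0.0974]
   end tcp [0.5006 0.1103 0.1824] z [ 0.2958  0.7587 -0.5804] P [ 0.3977 -0.1538  0.3844] W [ 0.5067 -0.0871  0.5275]
8 rows of shift [-0.433, 0.37, -0.306] turn [-0.0334, -0.0146, 0.0959]
   end tcp [0.5311 0.0738 0.1996] z [ 0.5441  0.7049 -0.4551] P [ 0.3417 -0.1715  0.358 ] W [ 0.4629 -0.1692  0.5067]
8 rows of shift [-0.153, 0.878, -0.342] turn [-0.0386, 0.0038, 0.0942]
   end tcp [0.5654 0.0118 0.2221] z [ 0.7698  0.539  -0.342 ] P [ 0.2975 -0.1758  0.3411] W [ 0.4056 -0.2381  0.4868]
```

```bash
exec >/tmp/o
python3 -m pendant '[[5,[-0.36,0.82,0.7],[0.0205,-0.018,0.097]],[5,[-0.36,0.82,0.7],[0.0205,-0.018,0.097]],[5,[-0.36,0.82,0.7],[0.0205,-0.018,0.097]],[5,[-0.36,0.82,0.7],[0.0205,-0.018,0.097]],[5,[-0.36,0.82,0.7],[0.0205,-0.018,0.097]],[5,[-0.36,0.82,0.7],[0.0205,-0.018,0.097]],[5,[-0.36,0.82,0.7],[0.0205,-0.018,0.097]],[5,[-0.36,0.82,0.7],[0.0205,-0.018,0.097]]]'
python3 -m pendant '[[5,[0.18,0.66,0.41],[0.0135,-0.024,0.0985]],[5,[0.18,0.66,0.41],[0.0135,-0.024,0.0985]],[5,[0.18,0.66,0.41],[0.0135,-0.024,0.0985]],[5,[0.18,0.66,0.41],[0.0135,-0.024,0.0985]],[5,[0.18,0.66,0.41],[0.0135,-0.024,0.0985]],[5,[0.18,0.66,0.41],[0.0135,-0.024,0.0985]],[5,[0.18,0.66,0.41],[0.0135,-0.024,0.0985]],[5,[0.18,0.66,0.41],[0.0135,-0.024,0.0985]]]'
python3 -m pendant '[[5,[0.37,0.23,0.16],[0.0045,-0.0285,0.099]],[5,[0.37,0.23,0.16],[0.0045,-0.0285,0.099]],[5,[0.37,0.23,0.16],[0.0045,-0.0285,0.099]],[5,[0.37,0.23,0.16],[0.0045,-0.0285,0.099]],[5,[0.37,0.23,0.16],[0.0045,-0.0285,0.099]],[5,[0.37,0.23,0.16],[0.0045,-0.0285,0.099]],[5,[0.37,0.23,0.16],[0.0045,-0.0285,0.099]],[5,[0.37,0.23,0.16],[0.0045,-0.0285,0.099]]]'
python3 -m pendant '[[5,[0.14,-0.1,-0.05],[-0.0075,-0.03,0.0985]],[5,[0.14,-0.1,-0.05],[-0.0075,-0.03,0.0985]],[5,[0.14,-0.1,-0.05],[-0.0075,-0.03,0.0985]],[5,[0.14,-0.1,-0.05],[-0.0075,-0.03,0.0985]],[5,[0.14,-0.1,-0.05],[-0.0075,-0.03,0.0985]],[5,[0.14,-0.1,-0.05],[-0.0075,-0.03,0.0985]],[5,[0.14,-0.1,-0.05],[-0.0075,-0.03,0.0985]],[5,[0.14,-0.1,-0.05],[-0.0075,-0.03,0.0985]]]'
exec >/dev/stderr; tail -6 /tmp/o
python3 - <<'E'
from to import *
s=obs();qn=s["qpos"];print(s["eef_pos"],qn)
qb=ik(*pitched([.57,.015,.18],35,20,-1),k,seeds=[np.array([-.575,.352,-.549,-1.644,-1.062,-2.29])])[0];print(qb)
jpath(qn,qb,3)
E
```

```text
time: 9.88
eef_pos: [0.4834, 0.1283, 0.1711]
tool_rot: [-0.264, 2.767, 1.127]
contact_force: [-0.6, -0.1, -3.0]
grip_width: 0.0554
finger_force: 74.9
[0.4834 0.1283 0.1711] [ 0.0102  0.2325 -0.3082 -0.8881 -1.1297 -0.9492]
[-0.5609  0.2986 -0.5377 -1.619  -1.0489 -2.3637]
8 rows of shift [-0.187, -0.166, -0.079] turn [-0.0231, -0.0244, 0.0966]
   end tcp [0.4954 0.1128 0.1653] z [ 0.2783  0.7704 -0.5736] P [ 0.3986 -0.1553  0.3649] W [ 0.515  -0.0938  0.5043]
8 rows of shift [-0.492, 0.279, -0.226] turn [-0.0343, -0.0145, 0.0951]
   end tcp [0.527  0.0778 0.171 ] z [ 0.5331  0.719  -0.446 ] P [ 0.3415 -0.1724  0.3262] W [ 0.4728 -0.1837  0.4656]
8 rows of shift [-0.299, 0.897, -0.295] turn [-0.0404, 0.002, 0.0933]
   end tcp [0.5654 0.0118 0.1821] z [ 0.7698  0.539  -0.342 ] P [ 0.2975 -0.1758  0.3011] W [ 0.4129 -0.2594  0.4295]
```

Tracking is excellent, so I'll continue.

```bash
exec >/tmp/o
python3 -m pendant '[[5,[-0.19,-0.17,-0.08],[-0.023,-0.0245,0.0965]],[5,[-0.19,-0.17,-0.08],[-0.023,-0.0245,0.0965]],[5,[-0.19,-0.17,-0.08],[-0.023,-0.0245,0.0965]],[5,[-0.19,-0.17,-0.08],[-0.023,-0.0245,0.0965]],[5,[-0.19,-0.17,-0.08],[-0.023,-0.0245,0.0965]],[5,[-0.19,-0.17,-0.08],[-0.023,-0.0245,0.0965]],[5,[-0.19,-0.17,-0.08],[-0.023,-0.0245,0.0965]],[5,[-0.19,-0.17,-0.08],[-0.023,-0.0245,0.0965]]]'
python3 -m pendant '[[5,[-0.49,0.28,-0.23],[-0.0345,-0.0145,0.095]],[5,[-0.49,0.28,-0.23],[-0.0345,-0.0145,0.095]],[5,[-0.49,0.28,-0.23],[-0.0345,-0.0145,0.095]],[5,[-0.49,0.28,-0.23],[-0.0345,-0.0145,0.095]],[5,[-0.49,0.28,-0.23],[-0.0345,-0.0145,0.095]],[5,[-0.49,0.28,-0.23],[-0.0345,-0.0145,0.095]],[5,[-0.49,0.28,-0.23],[-0.0345,-0.0145,0.095]],[5,[-0.49,0.28,-0.23],[-0.0345,-0.0145,0.095]]]'
python3 -m pendant '[[5,[-0.3,0.9,-0.3],[-0.0405,0.002,0.0935]],[5,[-0.3,0.9,-0.3],[-0.0405,0.002,0.0935]],[5,[-0.3,0.9,-0.3],[-0.0405,0.002,0.0935]],[5,[-0.3,0.9,-0.3],[-0.0405,0.002,0.0935]],[5,[-0.3,0.9,-0.3],[-0.0405,0.002,0.0935]],[5,[-0.3,0.9,-0.3],[-0.0405,0.002,0.0935]],[5,[-0.3,0.9,-0.3],[-0.0405,0.002,0.0935]],[5,[-0.3,0.9,-0.3],[-0.0405,0.002,0.0935]]]'
exec >/dev/stderr
python3 - <<'E'
from to import *
p,r=pitched([.57,.015,.12],35,20,-1);to(p,r,8)
s=get_image("side")
cv2.imwrite("pics/m.png",cv2.resize(s["frame"][120:320,220:440],None,fx=3,fy=3,interpolation=cv2.INTER_CUBIC)[:,:,::-1])
E
```

```text
[0.5657 0.0114 0.1828] [-0.5633  0.2998 -0.5376 -1.6203 -1.0527 -2.3634] [ 0.0097  0.2155 -2.4932] 0.05518720943664483
8 rows of shift [-0.714, -0.006, 0.258] turn [0.0, -0.0004, -0.0003]
```

View pics/m.png

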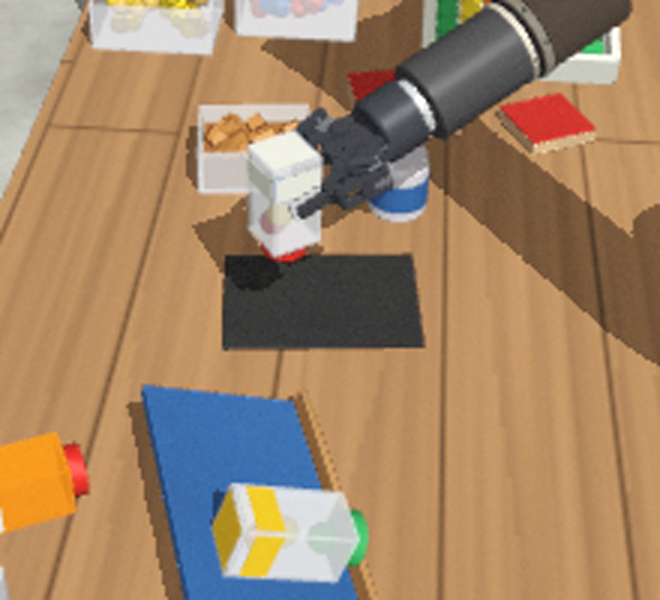

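The jar hangs lid-down above the mat (lid near crop (287,255)) and upright to the eye. I'll lower it now.

```bash
python3 -m pendant '[[5,[-0.94,0,0.34],[0,0,0]],[5,[-0.94,0,0.34],[0,0,0]],[5,[-0.94,0,0.34],[0,0,0]],[5,[-0.94,0,0.34],[0,0,0]],[5,[-0.94,0,0.34],[0,0,0]],[5,[-0.94,0,0.34],[0,0,0]],[5,[-0.94,0,0.34],[0,0,0]],[5,[-0.94,0,0.34],[0,0,0]]]' | grep -E "eef|contact"
python3 -m pendant '[[5,[-0.38,0,0.14],[0,0,0]],[5,[-0.38,0,0.14],[0,0,0]],[5,[-0.19,0,0.07],[0,0,0]],[5,[-0.19,0,0.07],[0,0,0]],[5,[0,0,0],[0,0,0]],[5,[0,0,0],[0,0,0]],[5,[0,0,0],[0,0,0]],[5,[0,0,0],[0,0,0]]]' | grep -E "eef|contact"
python3 -c "
from to import *
p,r=pitched([.57,.015,.08],35,20,-1);to(p,r,8)"
```

```text
eef_pos: [0.5662, 0.0122, 0.103]
contact_force: [-0.4, 0.1, -2.9]
eef_pos: [0.5672, 0.0119, 0.093]
contact_force: [0.2, 0.2, -3.0]
[0.5672 0.0119 0.093 ] [-0.6189  0.555  -0.5698 -1.7245 -1.117  -2.0354] [ 0.2178  0.2432 -3.0309] 0.05562769412874576
8 rows of shift [-0.135, -0.012, 0.028] turn [-0.0002, -0.0008, 0.0007]
```

```bash
python3 -m pendant '[[5,[-0.09,0,0.035],[0,0,0]],[5,[-0.09,0,0.035],[0,0,0]],[5,[-0.09,0,0.035],[0,0,0]],[5,[-0.09,0,0.035],[0,0,0]],[5,[-0.09,0,0.035],[0,0,0]],[5,[-0.09,0,0.035],[0,0,0]],[5,[0,0,0],[0,0,0]],[5,[0,0,0],[0,0,0]]]' | grep -E "eef|contact"
python3 - <<'E'
from h import *
s=get_image("side")
c=blob(mask(s,(0,150,60),(8,255,255),(295,180,340,225)));print(c.reshape(-1,2).min(0),c.reshape(-1,2).max(0))
for z in(.006,.010,.014,.018):print(z,[pix(s,[.57+.025*np.cos(a),.015+.025*np.sin(a),z])[1].round(1) for a in(1.0,1.57,2.2)])
E
```

```text
eef_pos: [0.5672, 0.012, 0.0867]
contact_force: [-0.4, 0.4, -3.1]Traceback (most recent call last):
  File "<stdin>", line 3, in <module>
  File "h.py", line 22, in blob
    c=max(cv2.findContours(m,cv2.RETR_EXTERNAL,cv2.CHAIN_APPROX_NONE)[0],key=cv2.contourArea);return c
ValueError: max() iterable argument is empty
```

```bash
for i in 1; do python3 -m pendant '[[5,[-0.05,0,0.02],[0,0,0]],[5,[-0.05,0,0.02],[0,0,0]],[5,[-0.05,0,0.02],[0,0,0]],[5,[-0.05,0,0.02],[0,0,0]],[5,[0,0,0],[0,0,0]],[5,[0,0,0],[0,0,0]],[5,[0,0,0],[0,0,0]],[5,[0,0,0],[0,0,0]]]' | grep -E "eef|contact"; done
python3 -m pendant '[[5,[-0.05,0,0.02],[0,0,0]],[5,[-0.05,0,0.02],[0,0,0]],[5,[-0.05,0,0.02],[0,0,0]],[5,[-0.05,0,0.02],[0,0,0]],[5,[0,0,0],[0,0,0]],[5,[0,0,0],[0,0,0]],[5,[0,0,0],[0,0,0]],[5,[0,0,0],[0,0,0]]]' | grep -E "eef|contact"
```

```text
eef_pos: [0.5673, 0.012, 0.0847]
contact_force: [0.4, 0.4, -3.6]
eef_pos: [0.5674, 0.0121, 0.0825]
contact_force: [0.4, -0.2, -3.3]
```

```bash
python3 -m pendant '[[5,[-0.05,0,0.02],[0,0,0]],[5,[-0.05,0,0.02],[0,0,0]],[5,[-0.05,0,0.02],[0,0,0]],[5,[-0.05,0,0.02],[0,0,0]],[5,[0,0,0],[0,0,0]],[5,[0,0,0],[0,0,0]],[5,[0,0,0],[0,0,0]],[5,[0,0,0],[0,0,0]]]' | grep -E "eef|contact"
python3 - <<'E'
from h import *
s=get_image("side")
cv2.imwrite("pics/lid.png",cv2.resize(s["frame"][150:230,270:370],None,fx=6,fy=6,interpolation=cv2.INTER_CUBIC)[:,:,::-1])
for z in(.006,.010,.014,.13):print(z,[np.round(pix(s,[.572+.025*np.cos(a),.015+.025*np.sin(a),z]),1) for a in(0,1.57,3.14)])
E
```

```text
eef_pos: [0.5676, 0.0122, 0.0808]
contact_force: [-1.3, -0.3, 3.1]
0.006 [array([307.1, 225.4]), array([313.9, 230.9]), array([322.1, 226.4])]
0.01 [array([307.1, 224.5]), array([313.9, 230. ]), array([322.1, 225.5])]
0.014 [array([307.1, 223.6]), array([313.9, 229. ]), array([322.2, 224.5])]
0.13 [array([306.8, 195.7]), array([313.9, 201. ]), array([322.6, 196.6])]
```

View pics/lid.png

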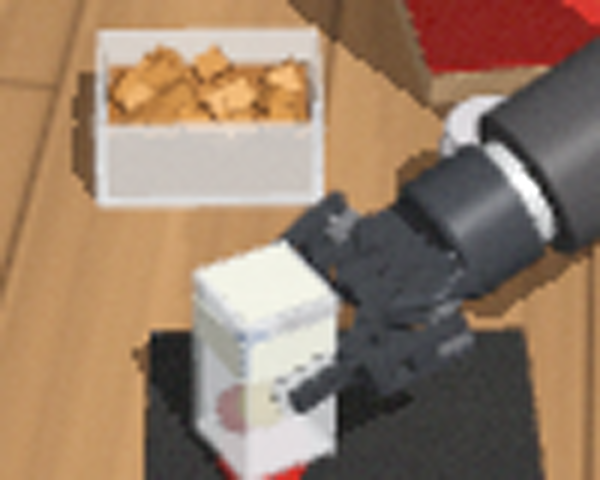

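The jar's lid now touches the mat (crop (260,470)) and the force changed by +6 N. I'll let go and wait.

```bash
for i in 1 2; do python3 -m pendant '[[8.54,[0,0,0],[0,0,0]],[8.54,[0,0,0],[0,0,0]],[8.54,[0,0,0],[0,0,0]],[8.54,[0,0,0],[0,0,0]],[8.54,[0,0,0],[0,0,0]],[8.54,[0,0,0],[0,0,0]],[8.54,[0,0,0],[0,0,0]],[8.54,[0,0,0],[0,0,0]]]' | grep -E "time|eef|contact|grip|finger"; done
python3 -m pendant '[[8.54,[0,0,0],[0,0,0]],[8.54,[0,0,0],[0,0,0]],[8.54,[0,0,0],[0,0,0]],[8.54,[0,0,0],[0,0,0]],[8.54,[0,0,0],[0,0,0]],[8.54,[0,0,0],[0,0,0]],[8.54,[0,0,0],[0,0,0]],[8.54,[0,0,0],[0,0,0]]]'
python3 - <<'E'
from to import *
s=get_image("side")
cv2.imwrite("pics/stand.png",cv2.resize(s["frame"][150:250,260:400],None,fx=5,fy=5,interpolation=cv2.INTER_CUBIC)[:,:,::-1])
st=status.observe();gp=st["eef_pos"]+R.from_rotvec(st["tool_rot"]).apply([0,0,.006]);print("gp",gp,R.from_rotvec(st["tool_rot"]).as_matrix())
p,r=pitched(gp,35,0,-1);to(p,r,8)
E
```

```text
time: 16.7
eef_pos: [0.5674, 0.0121, 0.0803]
contact_force: [-0.5, -0.5, 0.2]
grip_width: 0.0854
finger_force: 0.0
time: 17.37
eef_pos: [0.5674, 0.0121, 0.0803]
contact_force: [-0.4, 0.4, 0.1]
grip_width: 0.0854
finger_force: 0.0
time: 18.03
eef_pos: [0.5674, 0.0121, 0.0803]
tool_rot: [-2.21, -0.704, -1.559]
contact_force: [0.2, -0.2, 0.3]
grip_width: 0.0853
finger_force: 0.0
gp [0.572  0.0154 0.0783] [[ 0.2727  0.5765  0.7703]
 [ 0.1969 -0.8171  0.5418]
 [ 0.9417  0.0039 -0.3364]]
[0.5674 0.0121 0.0803] [-0.6247  0.5918 -0.571  -1.7368 -1.1253 -1.9953] [ 0.2005 -0.9465 -0.8538] 0.08554874578737393
8 rows of shift [-0.026, -0.0, 0.001] turn [-0.0004, 0.0429, 0.0006]
```

View pics/stand.png

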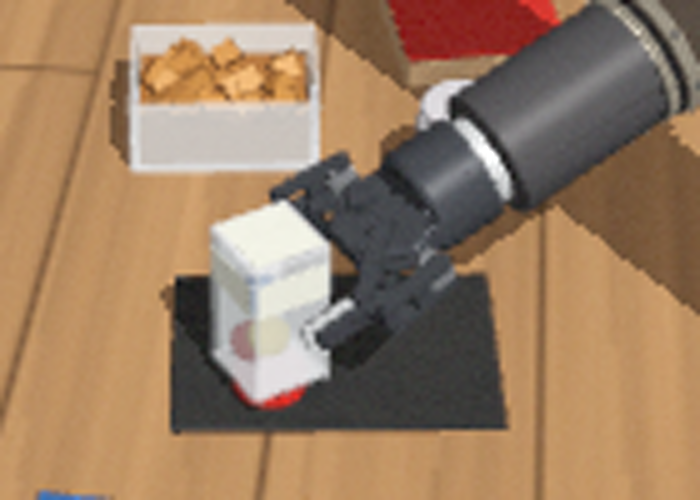

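The jar stands on its lid on the mat (crop (270,300)), free of the fingers. I'll level the tool about the grasp point, regrip and lift.

```bash
python3 -m pendant '[[8.54,[0,0,0],[0,0.043,0]],[8.54,[0,0,0],[0,0.043,0]],[8.54,[0,0,0],[0,0.043,0]],[8.54,[0,0,0],[0,0.043,0]],[8.54,[0,0,0],[0,0.043,0]],[8.54,[0,0,0],[0,0.043,0]],[8.54,[0,0,0],[0,0.043,0]],[8.54,[0,0,0],[0,0.043,0]]]' | grep contact
python3 - <<'E'
from to import *
p,r=pitched([.572,.0154,.0795],35,0,-1);to(p,r,8)
print(show(status.observe()["qpos"]))
E
```

```text
contact_force: [1.1, 1.0, -0.5]
[0.5675 0.0117 0.0802] [-0.7209  0.9331 -0.5524 -1.8064 -1.5539 -1.6498] [ 1.1457  1.0356 -0.5076] 0.08550733338711058
8 rows of shift [-0.009, -0.005, -0.002] turn [-0.0003, -0.0004, 0.0005]
(array([-0.721,  0.933, -0.552, -1.806, -1.554, -1.65 ]), 'W', array([ 0.3921, -0.3446,  0.0952]), 'P', array([ 0.2822, -0.1882,  0.0793]))
```

```bash
python3 -m pendant '[[5,[0,0,0],[0,0,0]],[5,[0,0,0],[0,0,0]],[5,[0,0,0],[0,0,0]],[5,[0,0,0],[0,0,0]],[5,[0,0,0],[0,0,0]],[5,[0,0,0],[0,0,0]],[5,[0,0,0],[0,0,0]],[5,[0,0,0],[0,0,0]]]' 70 | tail -5
python3 -m pendant '[[5,[0.5,0,0],[0,0,0]],[5,[1,0,0],[0,0,0]],[5,[1.8,0,0],[0,0,0]],[5,[2.2,0,0],[0,0,0]],[5,[2.2,0,0],[0,0,0]],[5,[2.2,0,0],[0,0,0]],[5,[1.8,0,0],[0,0,0]],[5,[1,0,0],[0,0,0]]]' | tail -5
python3 - <<'E'
from to import *
s=obs();qn=s["qpos"];print(s["eef_pos"],qn)
for h in(-10,-20):
    for z in(.082,.2):
        for q in ik(*pitched([.460,-.425,z],h,0,1),k,n=30):print(h,z,*show(q))
E
```

```text
eef_pos: [0.5675, 0.0121, 0.0806]
tool_rot: [-1.87, -0.598, -1.874]
contact_force: [0.2, -0.1, -2.4]
grip_width: 0.0553
finger_force: 76.1
eef_pos: [0.5666, 0.0128, 0.21]
tool_rot: [-1.868, -0.6, -1.876]
contact_force: [-0.9, -0.1, -3.5]
grip_width: 0.0554
finger_force: 76.2
[0.5666 0.0128 0.21  ] [-0.7135  0.5588 -0.5936 -1.7939 -1.4748 -1.9718]
-10 0.082 [-1.429  0.904 -0.486 -1.882 -1.515  1.399] W [ 0.0784 -0.5496  0.1147] P [ 0.1114 -0.3635  0.082 ]
-10 0.2 [-1.42   0.595 -0.52  -1.864 -1.43   1.135] W [ 0.081  -0.5348  0.2809] P [ 0.1114 -0.3635  0.2   ]
-20 0.082 [-1.444  0.96  -0.619 -2.046 -1.575  1.578] W [ 0.0616 -0.4841  0.0806] P [ 0.1273 -0.3039  0.082 ]
-20 0.2 [-1.437  0.604 -0.659 -2.034 -1.43   1.296] W [ 0.064  -0.4774  0.252 ] P [ 0.1273 -0.3039  0.2   ]
```

Run:
```python
from to import *
s=obs();qn=s["qpos"]
qb=ik(*pitched([.460,-.425,.2],-15,0,1),k,seeds=[np.array([-1.43,.6,-.59,-1.95,-1.43,1.2])])[0];print(qb)
jpath(qn,qb,5)
```

```text
[-1.4309  0.5958 -0.5885 -1.9457 -1.4229  1.2124]
8 rows of shift [-0.304, 0.964, -0.5] turn [-0.0212, -0.0069, -0.0783]
   end tcp [ 0.5726 -0.0757  0.2082] z [0.905  0.4254 0.0026] P [ 0.2577 -0.2237  0.2073] W [ 0.3325 -0.3839  0.2816]
8 rows of shift [-0.836, 0.618, -0.493] turn [-0.013, -0.0181, -0.0783]
   end tcp [ 0.5647 -0.1661  0.2063] z [0.9653 0.261  0.0027] P [ 0.2288 -0.2569  0.2054] W [ 0.2748 -0.4284  0.2781]
8 rows of shift [-1.068, 0.009, -0.485] turn [0.0001, -0.0223, -0.0782]
   end tcp [ 0.5423 -0.2558  0.2044] z [0.9961 0.0886 0.0023] P [ 0.1957 -0.2866  0.2036] W [ 0.2111 -0.4642  0.2745]
8 rows of shift [-0.893, -0.636, -0.476] turn [0.0132, -0.0179, -0.0782]
   end tcp [ 0.5053 -0.3424  0.2023] z [ 0.9963 -0.0864  0.0014] P [ 0.1586 -0.3123  0.2018] W [ 0.1429 -0.4905  0.2709]
8 rows of shift [-0.357, -1.065, -0.466] turn [0.0212, -0.0067, -0.0781]
   end tcp [ 0.4542 -0.4234  0.2   ] z [ 0.9659 -0.2588 -0.    ] P [ 0.1181 -0.3334  0.2   ] W [ 0.0714 -0.5068  0.2673]
```

```bash
exec >/tmp/o
python3 -m pendant '[[5,[-0.3,0.96,-0.5],[-0.021,-0.007,-0.078]],[5,[-0.3,0.96,-0.5],[-0.021,-0.007,-0.078]],[5,[-0.3,0.96,-0.5],[-0.021,-0.007,-0.078]],[5,[-0.3,0.96,-0.5],[-0.021,-0.007,-0.078]],[5,[-0.3,0.96,-0.5],[-0.021,-0.007,-0.078]],[5,[-0.3,0.96,-0.5],[-0.021,-0.007,-0.078]],[5,[-0.3,0.96,-0.5],[-0.021,-0.007,-0.078]],[5,[-0.3,0.96,-0.5],[-0.021,-0.007,-0.078]]]'
python3 -m pendant '[[5,[-0.84,0.62,-0.49],[-0.013,-0.018,-0.078]],[5,[-0.84,0.62,-0.49],[-0.013,-0.018,-0.078]],[5,[-0.84,0.62,-0.49],[-0.013,-0.018,-0.078]],[5,[-0.84,0.62,-0.49],[-0.013,-0.018,-0.078]],[5,[-0.84,0.62,-0.49],[-0.013,-0.018,-0.078]],[5,[-0.84,0.62,-0.49],[-0.013,-0.018,-0.078]],[5,[-0.84,0.62,-0.49],[-0.013,-0.018,-0.078]],[5,[-0.84,0.62,-0.49],[-0.013,-0.018,-0.078]]]'
python3 -m pendant '[[5,[-1.07,0.01,-0.48],[0,-0.022,-0.078]],[5,[-1.07,0.01,-0.48],[0,-0.022,-0.078]],[5,[-1.07,0.01,-0.48],[0,-0.022,-0.078]],[5,[-1.07,0.01,-0.48],[0,-0.022,-0.078]],[5,[-1.07,0.01,-0.48],[0,-0.022,-0.078]],[5,[-1.07,0.01,-0.48],[0,-0.022,-0.078]],[5,[-1.07,0.01,-0.48],[0,-0.022,-0.078]],[5,[-1.07,0.01,-0.48],[0,-0.022,-0.078]]]'
python3 -m pendant '[[5,[-0.89,-0.64,-0.48],[0.013,-0.018,-0.078]],[5,[-0.89,-0.64,-0.48],[0.013,-0.018,-0.078]],[5,[-0.89,-0.64,-0.48],[0.013,-0.018,-0.078]],[5,[-0.89,-0.64,-0.48],[0.013,-0.018,-0.078]],[5,[-0.89,-0.64,-0.48],[0.013,-0.018,-0.078]],[5,[-0.89,-0.64,-0.48],[0.013,-0.018,-0.078]],[5,[-0.89,-0.64,-0.48],[0.013,-0.018,-0.078]],[5,[-0.89,-0.64,-0.48],[0.013,-0.018,-0.078]]]'
exec >/dev/stderr
python3 - <<'E'
from to import *
to(*pitched([.460,-.425,.2],-15,0,1),8)
E
```

```text
[ 0.5066 -0.343   0.1982] [-1.2852  0.5972 -0.5859 -1.9138 -1.4326  0.5751] [ 0.0528  0.9033 -2.4848] 0.05533357104919719
8 rows of shift [-0.405, -1.041, -0.486] turn [0.0215, -0.0072, -0.0787]
```

```bash
python3 -m pendant '[[5,[-0.4,-1.04,-0.49],[0.0215,-0.007,-0.0785]],[5,[-0.4,-1.04,-0.49],[0.0215,-0.007,-0.0785]],[5,[-0.4,-1.04,-0.49],[0.0215,-0.007,-0.0785]],[5,[-0.4,-1.04,-0.49],[0.0215,-0.007,-0.0785]],[5,[-0.4,-1.04,-0.49],[0.0215,-0.007,-0.0785]],[5,[-0.4,-1.04,-0.49],[0.0215,-0.007,-0.0785]],[5,[-0.4,-1.04,-0.49],[0.0215,-0.007,-0.0785]],[5,[-0.4,-1.04,-0.49],[0.0215,-0.007,-0.0785]]]'
python3 -m pendant '[[5,[0,0,0],[0,0,0]],[5,[0,0,0],[0,0,0]],[5,[0,0,0],[0,0,0]],[5,[0,0,0],[0,0,0]],[5,[0,0,0],[0,0,0]],[5,[0,0,0],[0,0,0]],[5,[0,0,0],[0,0,0]],[5,[0,0,0],[0,0,0]]]' >/dev/null
python3 - <<'E'
from to import *
to(*pitched([.460,-.425,.1],-15,0,1),8)
s=get_image("side");t=get_image("top")
a=cv2.resize(s["frame"][60:200,300:440],(480,480),interpolation=cv2.INTER_CUBIC)
b=cv2.resize(t["frame"][180:320,390:490],(320,448),interpolation=cv2.INTER_CUBIC);b=cv2.copyMakeBorder(b,0,32,0,0,cv2.BORDER_CONSTANT)
cv2.imwrite("pics/st.png",np.hstack([a,b])[:,:,::-1])
E
```

```text
time: 23.42
eef_pos: [0.454, -0.4232, 0.1994]
tool_rot: [0.206, 1.563, -0.204]
contact_force: [0.3, -0.3, -2.7]
grip_width: 0.0555
finger_force: 76.3
[ 0.4546 -0.4231  0.1991] [-1.4298  0.5961 -0.5886 -1.9442 -1.421   1.2073] [-0.1004 -0.5241 -2.1701] 0.05503241104005828
8 rows of shift [1.239, -0.009, -0.002] turn [0.0002, -0.0003, -0.0007]
```

View pics/st.png

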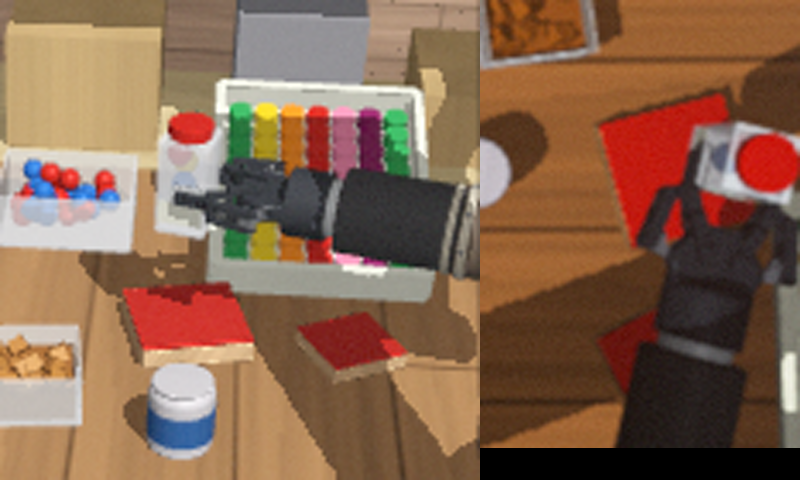

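The jar is held upright above the large step: lid near crop (190,127) in the side view and (767,160) in the top view. The small step is low and clear. I'll lower the jar now.

```bash
python3 -c "
from h import *
t=get_image('top');c=blob(mask(t,(0,150,60),(8,255,255),(462,210,500,250)));(u,v),r=cv2.minEnclosingCircle(c);print(u,v,r,onz(t,u,v,.2+.073))"
python3 -m pendant '[[5,[0.8,0,0],[0,0,0]],[5,[1.5,0,0],[0,0,0]],[5,[1.8,0,0],[0,0,0]],[5,[1.8,0,0],[0,0,0]],[5,[1.6,0,0],[0,0,0]],[5,[1.2,0,0],[0,0,0]],[5,[0.8,0,0],[0,0,0]],[5,[0.4,0,0],[0,0,0]]]' | grep -E "eef|contact"
python3 -m pendant '[[5,[0.1,0,0],[0,0,0]],[5,[0.1,0,0],[0,0,0]],[5,[0.1,0,0],[0,0,0]],[5,[0.1,0,0],[0,0,0]],[5,[0.1,0,0],[0,0,0]],[5,[0.1,0,0],[0,0,0]],[5,[0,0,0],[0,0,0]],[5,[0,0,0],[0,0,0]]]' | grep -E "eef|contact"
python3 -c "
from to import *
to(*pitched([.460,-.425,.083],-15,0,1),8)"
```

```text
480.0 230.5 10.30786418914795 [ 0.4653228  -0.42439911  0.273     ]
eef_pos: [0.4543, -0.4228, 0.0982]
contact_force: [0.1, -0.5, -3.7]
eef_pos: [0.4544, -0.4228, 0.0943]
contact_force: [0.4, 0.1, -4.2]
[ 0.4544 -0.4228  0.0943] [-1.4387  0.8931 -0.5625 -1.9607 -1.5246  1.4596] [ 0.4109  0.0939 -4.1576] 0.055389479872323504
8 rows of shift [0.142, -0.009, 0.0] turn [0.0002, -0.0003, -0.0006]
```

```bash
python3 -m pendant '[[5,[0.13,0,0],[0,0,0]],[5,[0.13,0,0],[0,0,0]],[5,[0.13,0,0],[0,0,0]],[5,[0.13,0,0],[0,0,0]],[5,[0.13,0,0],[0,0,0]],[5,[0.13,0,0],[0,0,0]],[5,[0,0,0],[0,0,0]],[5,[0,0,0],[0,0,0]]]' | grep -E "eef|contact"
python3 -m pendant '[[5,[0.05,0,0],[0,0,0]],[5,[0.05,0,0],[0,0,0]],[5,[0.05,0,0],[0,0,0]],[5,[0.05,0,0],[0,0,0]],[5,[0,0,0],[0,0,0]],[5,[0,0,0],[0,0,0]],[5,[0,0,0],[0,0,0]],[5,[0,0,0],[0,0,0]]]' | grep -E "eef|contact"
```

```text
eef_pos: [0.4543, -0.4226, 0.0862]
contact_force: [-0.4, 0.8, -3.0]
eef_pos: [0.4544, -0.4227, 0.0844]
contact_force: [0.0, -0.0, -3.1]
```

```bash
python3 -m pendant '[[5,[0.05,0,0],[0,0,0]],[5,[0.05,0,0],[0,0,0]],[5,[0.05,0,0],[0,0,0]],[5,[0.05,0,0],[0,0,0]],[5,[0,0,0],[0,0,0]],[5,[0,0,0],[0,0,0]],[5,[0,0,0],[0,0,0]],[5,[0,0,0],[0,0,0]]]' | grep -E "eef|contact"
```

```text
eef_pos: [0.4543, -0.4227, 0.0823]
contact_force: [0.7, -0.6, -3.5]
```

```bash
python3 -m pendant '[[5,[0.05,0,0],[0,0,0]],[5,[0.05,0,0],[0,0,0]],[5,[0.05,0,0],[0,0,0]],[5,[0.05,0,0],[0,0,0]],[5,[0,0,0],[0,0,0]],[5,[0,0,0],[0,0,0]],[5,[0,0,0],[0,0,0]],[5,[0,0,0],[0,0,0]]]' | grep -E "eef|contact"
```

```text
eef_pos: [0.4543, -0.4226, 0.0805]
contact_force: [-0.9, 0.7, -2.7]
```

```bash
python3 -m pendant '[[5,[0.05,0,0],[0,0,0]],[5,[0.05,0,0],[0,0,0]],[5,[0.05,0,0],[0,0,0]],[5,[0,0,0],[0,0,0]],[5,[0,0,0],[0,0,0]],[5,[0,0,0],[0,0,0]],[5,[0,0,0],[0,0,0]],[5,[0,0,0],[0,0,0]]]' | grep -E "eef|contact"
```

```text
eef_pos: [0.4543, -0.4226, 0.0805]
contact_force: [-2.6, 0.8, 7.8]
```

```bash
python3 -m pendant '[[8.54,[0,0,0],[0,0,0]],[8.54,[0,0,0],[0,0,0]],[8.54,[0,0,0],[0,0,0]],[8.54,[0,0,0],[0,0,0]],[8.54,[0,0,0],[0,0,0]],[8.54,[0,0,0],[0,0,0]],[8.54,[0,0,0],[0,0,0]],[8.54,[0,0,0],[0,0,0]]]'
python3 -m pendant '[[8.54,[0,0,-1],[0,0,0]],[8.54,[0,0,-1],[0,0,0]],[8.54,[0,0,-1],[0,0,0]],[8.54,[0,0,-1],[0,0,0]],[8.54,[0,0,-1],[0,0,0]],[8.54,[0,0,-1],[0,0,0]],[8.54,[0,0,-1],[0,0,0]],[8.54,[0,0,-0.5],[0,0,0]]]'
python3 -m pendant '[[8.54,[-1,0,0],[0,0,0]],[8.54,[-2,0,0],[0,0,0]],[8.54,[-2,0,0],[0,0,0]],[8.54,[-2,0,0],[0,0,0]],[8.54,[-2,0,0],[0,0,0]],[8.54,[-1,0,0],[0,0,0]],[8.54,[0,0,0],[0,0,0]],[8.54,[0,0,0],[0,0,0]]]'
python3 - <<'E'
from h import *
s=get_image("side");t=get_image("top")
c=blob(mask(t,(0,150,60),(8,255,255),(435,195,485,250)))
a=cv2.resize(s["frame"][70:240,270:440],(500,500),interpolation=cv2.INTER_CUBIC)
b=cv2.resize(t["frame"][160:300,380:490],(300,382),interpolation=cv2.INTER_CUBIC);b=cv2.copyMakeBorder(b,0,118,0,0,cv2.BORDER_CONSTANT)
cv2.imwrite("pics/end.png",np.hstack([a,b])[:,:,::-1]);print(status.observe()["contact_force"])
E
```

```text
time: 29.57
eef_pos: [0.4544, -0.4226, 0.0788]
tool_rot: [0.209, 1.563, -0.2]
contact_force: [0.2, 0.3, -0.2]
grip_width: 0.0853
finger_force: 0.0
time: 30.23
eef_pos: [0.3804, -0.4032, 0.079]
tool_rot: [0.21, 1.563, -0.201]
contact_force: [0.2, -0.6, -0.9]
grip_width: 0.0855
finger_force: 0.0
time: 30.9
eef_pos: [0.3818, -0.4039, 0.1797]
tool_rot: [0.207, 1.563, -0.202]
contact_force: [0.3, 0.0, 0.2]
grip_width: 0.085
finger_force: 0.0
[-0.62445178 -0.92168271 -0.43710321]
```

View pics/end.png

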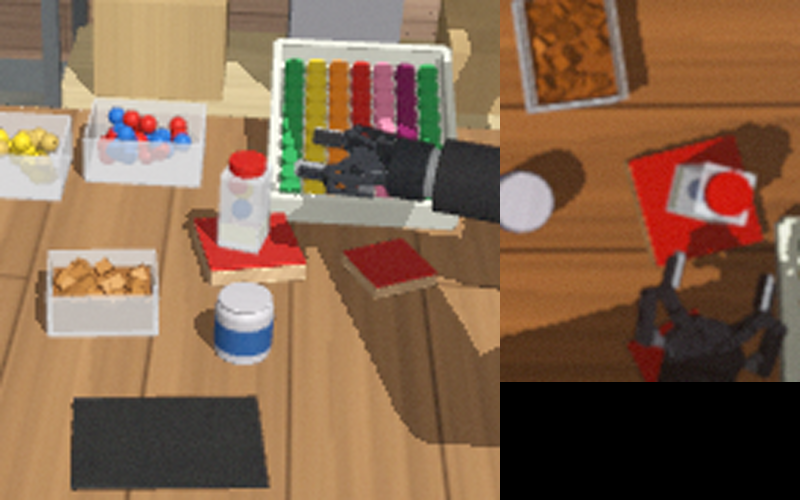

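The jar stands upright near the middle of the large red step (side crop (243,205), top crop (710,195)). The gripper is clear, and the tub and tin have not moved.

```bash
python3 -c "
from station import ctrl;print(ctrl.close_job())"
```

```text
the job is handed in; nothing more can be done
None
```

I've handed the job in: the red-lidded jar stood upside down and let go on the mat for over a second, and now stands upright near the middle of the large red step; the verdict was not shown to me.

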